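# Build up the still-life slide and index it at its notch

## Robot

A 7-joint arm with a two-finger parallel gripper is mounted at the origin on the work surface. World frame = base frame: x ahead of the robot, y to its left, z up, the work surface at z = 0. Lengths are in m, angles in rad, forces in N, time in s.
With the tool pointing down it reaches from about 0.35 to 0.9 m from the base axis. Payload 8.1 kg.
Tool frame: the origin (TCP) lies at the very end of the fingers, on their centre line; the grasp point (between the pads) lies 19 mm behind it (ctrl.grasp_offset is the distance from the TCP to the grasp point, in m); z points along the fingers, y is the line along which they close (so a half turn about z gives the same grasp; the last joint's range is limited). The gripper opens to 92 mm and grips with 3 to 60 N. Pads are 19 mm wide; open, the fingers measure 130 mm over their backs; the gripper's body (75 mm by 190 mm) begins 47 mm behind the grasp point.
Start: joints at [-1.352, 0.434, 0.025, 1.573, -0.012, 1.134, -0.075], TCP at [0.198, 0.593, 0.227] pointing down, gripper open.
Joint ranges: [-2.62, 2.62], [-0.44, 2.09], [-1.27, 1.32], [0.08, 2.57], [-1.32, 4.46], [0.12, 2], [-2.74, 2.74]. Speed limits (rad/s): [2.22, 2.22, 3.01, 3.01, 3.14, 3.14, 3.14].

## Interface

Orientations are given as a rotation vector (axis times angle).
In Python, from station import ctrl gives the robot as it stands.
- The arm moves only by the tool send_rows, never from a script. Its argument "increments" is a list of rows, each a list of 3 entries, a list of its own where there are three numbers: the shift along the tool's x, y, z in mm, then the turn about the tool's z in rad, then the opening, from 0 (shut) to 1 (fully open). In form: [[[tx, ty, tz], turn, gripper], ...]. A call has 1 to 12 rows; each row is the pose to reach, as a shift and turn from the pose commanded when the call began, along the tool's axes at that moment; what a row does not reach only later rows make up. A row lasts 1/8 s, in which the tool goes at most 62.5 mm and 10.7 degrees, less where a joint would pass 70% of its speed; a pose out of reach is approached as far as the arm can. A call with a gripper value outside its range is refused whole. The fingers move at their own pace and stop on an object; "newtons" is the grip in N (left out, the last holds). Time passes only in rows, so rows that repeat a pose let the fingers close. It gives the time, the measured TCP pose, the force, the opening and the grip force at its end, in the units of the state.
- ctrl.get_state(): the state, without advancing time (a new reading comes with each control period).
- ctrl.capture(name): name is "scene" or "top" or "wrist"; returns the picture (420x560x3 uint8, blue, green, red); there is no depth.
- ctrl.get_calibration(name): a dict with "fx", "fy", "cx", "cy" (pixels), "k1" (the pictures are not rectified: a ray, as slopes to the right and down, at radius r is drawn at 1 + k1 r^2 times it, then the intrinsics apply), "eye" and "attitude" of the camera in the world. Camera axes: x right, y up, looking along -z (the intrinsics and any distortion apply to the point x, -y, -z); pixel columns grow to the right and rows downward; lengths in m; the calibration is good to about 2 mm. A picture is of the moment at which its call begins: read the wrist's pose just before it. get_calibration takes no time and is no camera call; for the wrist camera it gives the pose at the moment of the call.
- ctrl.job_done(): hands the job in; it is judged then, once.
The state is a dict: "time_s": time; "qpos": joint angles; "qd": joint speeds; "joint_efforts": joint torques, N m; "tcp_pos": TCP position; "ee_rot": TCP orientation; "ft_force": force on the tool from outside, world axes, zero at the start; "moment": the same for the moment, N m; "width": finger opening in m; "finger_force": force on a finger pad.
Only numpy, scipy, OpenCV 4.12 (cv2) and the standard library are available. Lean on these libraries where they do the work, as an engineer would, in place of code of your own. Each camera call takes 0.05 s, during which the arm holds its last target. There are 200 camera calls.

## Task

Stack the two closed pastel tins squarely in the middle of the sliding carriage's wooden platform, the larger tin first and the smaller one centred on top of it, edges in line with the platform. Then take the carriage by its wooden handle and slide it along its rail until you feel the ball detent drop into the notch, and finish there still gripping the handle, so that the carriage can be locked; do not put down or let go at the end. The column must still stand squarely, and the bottle, the cup and the black paint box stay where they are.

Things in the scene. Friction and masses are not known exactly. Their poses are not given: they have to be found in the camera images.
- rail: Fixed slide: plywood board 380 (y) x 150 mm (x -85 to +65), 12 thick, with an aluminium rail (top 30 mm up) along y. Origin: mid-length, at table height. A steel index strip 14 mm wide, top 22 mm up, lies along y at x = -60; across it is one V notch, 15 wide, 5 deep, seen from above as a gap. Its place varies: the ball meets it somewhere between 90 and 165 mm of carriage travel.
- carriage (a joint): How far the carriage has slid from the -y end of the rail, towards the rail's +y: 0 to 0.20 m; 0.10 is mid-rail. It starts near the -y end (0 to 0.045), always before the notch. Drag about 2 N; it stays where it is left.
- platform (a point): Centre of the upper face of the carriage's plywood platform, 54 mm above the table; the platform is 78 mm (x) by 120 mm (y). Its axes are parallel to the rail's; it slides with the carriage.
- handle: Upright dark wooden post on the carriage's arm, on the robot's side, 120 mm from the platform's centre in -x: 18 mm thick along the rail (y; pinch it so), 24 mm wide (x), 60 mm tall. Origin: centre of its foot, 46 mm above the table, on the aluminium arm (30 mm wide, ending 15 mm beyond it). Axes parallel to the rail's; moves only with the carriage.
- detent (a joint): Drop (m) of the sprung ball under the carriage's arm, 55 mm from the handle; its bright pin sinks too. About 0.0005 on the flat strip, 0.0045 fully in the notch; 1 mm off centre costs 0.7 mm (35 degree flanks). Felt: 2 N drag on the flat, then a pull-in of about 4 N over the last 5 mm, then 7 to 9 N to climb out. Let go within 4 mm of the notch, the carriage centres itself.
- tin_large: Larger closed metal tin, 58 mm (x) by 100 mm (y) by 36 mm high, about 0.3 kg, on the table with either tin nearer. Origin: centre of its underside, z up.
- tin_small: Smaller closed metal tin, 48 mm (x) by 78 mm (y) by 32 mm high, about 0.2 kg. Same plain metal. Origin: centre of its underside, z up.
- bottle: Bystander: amber glass bottle, 54 mm across, 150 mm tall, loose. Origin: centre of its underside.
- cup: Bystander: white cup, 72 mm across the rim, 55 mm tall, loose. Origin: centre of its underside.
- paintbox: Bystander: flat black paint box, 70 by 130 by 16 mm, loose. Origin: centre of its underside.
Mind the look-alikes: they are no part of the job. What is shaped like the tin_small but red is not meant.

How it is judged:
By the outcome, as a careful person would: the job done as asked, in the order asked, and still so for the second after the job is handed in, while the arm keeps its last pose, push and grip.
It also fails if it takes over 72 s, if anything falls off the work surface, if the arm or the gripper's body presses on something with over 40 N, if the wrist force passes 120 N, or if a joint passes its speed limit or range.

## Working session

There is one attempt and no reset: what is moved stays moved. The work goes in short steps, Python scripts to look and compute and a tool call to move; the robot and the scene stay as the last step left them, time stands still between calls to the robot, and variables do not carry over. Pictures are saved under pics/ and viewed, at most 13 in all, crops included, and the job is handed in when it is done.

Besides the shell and the picture viewer there is one more tool, called after "Request:" as name(argument=value, ...), one argument or row to a line, values as JSON. send_rows: Moves the arm, as the interface text tells. Its arguments: {"type":"object","properties":{"increments":{"type":"array","items":{"type":"array"}},"newtons":{"type":"number"}},"required":["increments"]}

```bash
mkdir -p pics; ls
python3 - <<'E'
from station import ctrl
import cv2
s=ctrl.get_state(); print(s['time_s'],s['tcp_pos'],s['ee_rot'],s['width'],ctrl.grasp_offset)
for n in ("scene","top"):
    im=ctrl.capture(n); cv2.imwrite(f"pics/{n}0.png",im); print(ctrl.get_calibration(n))
E
```

```text
pics
0.0 [0.19755834 0.5923906  0.22592242] [-5.03370471e-01 -3.10088200e+00  2.54293935e-03] 0.0918096253172982 0.0188
{'fx': 545.6462412502603, 'fy': 545.6462412502603, 'cx': 277.6702401725824, 'cy': 217.12460356305033, 'k1': -0.18769001713476077, 'eye': array([1.44909837, 0.28151995, 1.0318588 ]), 'attitude': array([0.50207893, 0.63900879, 1.73675735])}
{'fx': 425.6815257646839, 'fy': 425.6815257646839, 'cx': 282.51409814854696, 'cy': 211.61830558413675, 'k1': -0.06487692103657243, 'eye': array([0.55035506, 0.0884217 , 1.002933  ]), 'attitude': array([ 0.07751464, -0.06563293, -1.5580197 ])}
```

View pics/top0.png

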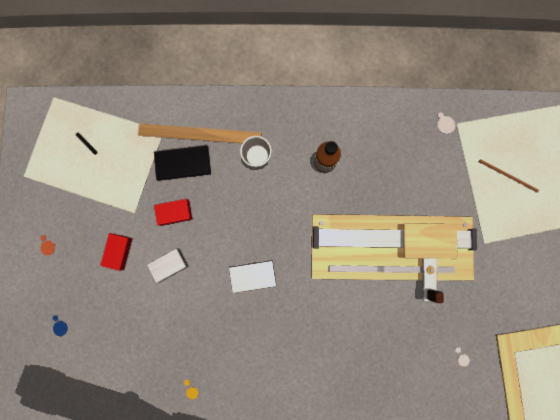

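View pics/scene0.png

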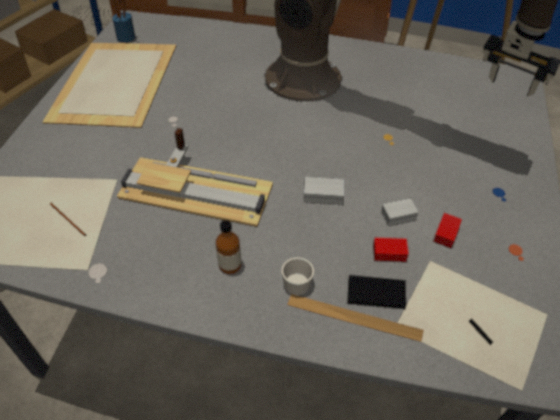

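The top view shows two whitish tins, at (252,277) and (167,265). The look-alikes are the red boxes at (172,212) and (116,252), the white cup at (256,152) and the paper sheets. By the description, the larger tin is (252,277) and the smaller is (167,265). The rail is at (393,247), with the platform at (431,241) and the handle at (435,296). I'll measure these and check them in a close crop.

```bash
cat > h.py <<'E'
from station import ctrl
import cv2, numpy as np
from scipy.spatial.transform import Rotation as R
def ray(c,uv):
    K=np.array([[c['fx'],0,c['cx']],[0,c['fy'],c['cy']],[0,0,1]])
    p=cv2.undistortPoints(np.float64(uv).reshape(-1,1,2),K,np.array([c['k1'],0,0,0,0])).reshape(-1,2)
    d=np.c_[p[:,0],-p[:,1],-np.ones(len(p))]
    return R.from_rotvec(c['attitude']).apply(d)
def plane(c,uv,z):
    d=ray(c,uv); return c['eye']+d*((z-c['eye'][2])/d[:,2])[:,None]
def project(c,P):
    q=R.from_rotvec(c['attitude']).inv().apply(np.atleast_2d(P)-c['eye'])
    s=np.c_[q[:,0],-q[:,1]]/-q[:,2:]; s*=1+c['k1']*(s**2).sum(1)[:,None]
    return s*[c['fx'],c['fy']]+[c['cx'],c['cy']]
def rect(c,mask,z,near):
    """min-area rectangle (centre, long side, short side, long-axis angle) on plane z of the blob nearest a pixel"""
    cs=[k for k in cv2.findContours(mask,cv2.RETR_EXTERNAL,cv2.CHAIN_APPROX_NONE)[0] if cv2.contourArea(k)>60]
    k=min(cs,key=lambda k:abs(cv2.pointPolygonTest(k,near,True)) if cv2.pointPolygonTest(k,near,True)<0 else 0)
    P=plane(c,k.reshape(-1,2),z)[:,:2]
    (x,y),(w,h),a=cv2.minAreaRect(np.float32(P*1000))
    if w<h: w,h,a=h,w,a+90
    return np.array([x,y]),w,h,(a+90)%180-90
E
python3 - <<'E'
from h import *
im=cv2.imread('pics/top0.png'); c=ctrl.get_calibration('top'); hsv=cv2.cvtColor(im,cv2.COLOR_BGR2HSV)
print(hsv[277,252],hsv[265,167],hsv[240,425],hsv[262,350])
m=cv2.inRange(hsv,(0,0,150),(180,60,255))
for n,p in (("A",(252,277)),("B",(167,265))):
    for z in (.036,.032): print(n,z,rect(c,m,z,p))
y=cv2.inRange(hsv,(12,80,90),(35,255,255)); y=cv2.morphologyEx(y,cv2.MORPH_CLOSE,np.ones((15,15)))
print("board",rect(c,y,.012,(400,265)))
print("plat rough",plane(c,[(405,225),(457,225),(457,259),(405,259)],.054)[:,:2])
print("handle top",plane(c,[(439,297)],.106), "foot",plane(c,[(430,291)],.046))
a=cv2.resize(im[205:310,300:485],None,fx=4,fy=4,interpolation=cv2.INTER_CUBIC)
cv2.imwrite('pics/c1.png',a)
a=cv2.resize(im[190:300,140:290],None,fx=4,fy=4,interpolation=cv2.INTER_CUBIC)
cv2.imwrite('pics/c2.png',a)
E
```

```text
[ 90   1 213] [ 16  18 211] [ 28  89 211] [ 27  91 211]
A 0.036 (array([490.48565674, 164.43444824]), 101.28865814208984, 58.31583786010742, -80.00208759307861)
A 0.032 (array([490.23791504, 164.74890137]), 101.70765686035156, 58.55705261230469, -80.00209903717041)
B 0.036 (array([514.66766357, 363.75875854]), 81.18812561035156, 53.52556610107422, -60.18987846374512)
B 0.032 (array([514.52001953, 364.8977356 ]), 81.52397155761719, 53.74702072143555, -60.18991661071777)
board (array([ 560.83654785, -160.95487976]), 379.71337890625, 150.56292724609375, 89.81461334228516)
plat rough [[ 0.61016774 -0.1785693 ]
 [ 0.61135461 -0.29694931]
 [ 0.53518204 -0.29529104]
 [ 0.53437238 -0.17768368]]
handle top [[ 0.45638307 -0.23447081  0.106     ]] foot [[ 0.46333698 -0.23579646  0.046     ]]
```

View pics/c1.png

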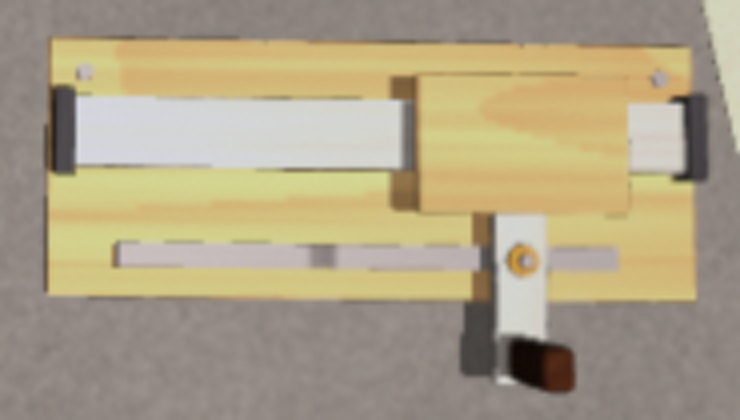

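View pics/c2.png

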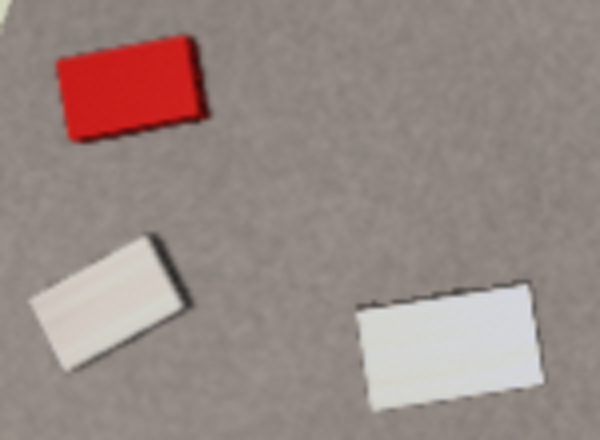

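The crops confirm the choice. The plain pale boxes are the tins: the larger at crop pixel (450,345), the smaller at (110,303). The red one, at (130,88), is the look-alike. The rail crop shows the notch at (322,256), the pin at (523,260), the platform centred near (523,143) and the handle at (545,365).

```bash
cat >> h.py <<'E'
def go(x,y,z,yaw):
    """tool shift (mm) and turn (rad) from here to a TCP pose with the tool's y axis at yaw degrees (mod 180)"""
    s=ctrl.get_state(); r=R.from_rotvec(s['ee_rot']); M=r.as_matrix()
    d=r.inv().apply(np.array([x,y,z])-s['tcp_pos'])*1000
    now=np.degrees(np.arctan2(M[1,1],M[0,1])); t=-((yaw-now+90)%180-90)
    print('t',s['time_s'],'tcp',s['tcp_pos'].round(4),'yaw',round(now,2),'toolz',M[:,2].round(4),'F',s['ft_force'].round(1),'w',round(s['width'],4),'q7',s['qpos'][6].round(2))
    print('  shift',d.round(1),'turn',np.radians(t).round(4))
E
python3 - <<'E'
from h import *
c=ctrl.get_calibration('top')
print(plane(c,[(380.5,269)],.022), plane(c,[(430.75,270)],.056),plane(c,[(430.75,270)],.046))
go(.4905,.1644,.18,10)
E
```

```text
[[ 0.51053034 -0.12982562  0.022     ]] [[ 0.51049659 -0.23466289  0.056     ]] [[ 0.51007567 -0.23807479  0.046     ]]
t 0.1 tcp [0.1976 0.5925 0.226 ] yaw 71.56 toolz [-3.0e-04 -1.4e-03 -1.0e+00] F [-0.2 -0.2  0.6] w 0.0919 q7 -0.08
  shift [-413.3 -313.4   46.5] turn 1.0744
```

Request:
send_rows(
  increments=[
    [[-52,-39,6],0.15,1],
    [[-104,-78,12],0.3,1],
    [[-155,-118,17],0.45,1],
    [[-207,-157,23],0.6,1],
    [[-258,-196,29],0.75,1],
    [[-310,-235,35],0.9,1],
    [[-362,-274,41],1.0,1],
    [[-413.3,-313.4,46.5],1.0744,1],
    [[-413.3,-313.4,46.5],1.0744,1],
    [[-413.3,-313.4,46.5],1.0744,1],
    [[-413.3,-313.4,46.5],1.0744,1],
  ],
)

```text
time_s: 1.48
tcp_pos: [0.4898, 0.1661, 0.18]
ee_rot: [-2.017, -2.407, 0.0]
ft_force: [0.0, -0.0, 0.2]
width: 0.0915
finger_force: 0.0
```

Run:
```python
from h import *
c=ctrl.get_calibration('wrist'); im=ctrl.capture('wrist'); cv2.imwrite('pics/w1.png',im)
hsv=cv2.cvtColor(im,cv2.COLOR_BGR2HSV)
m=cv2.inRange(hsv,(0,0,150),(180,60,255))
p=project(c,(.4905,.1644,.036))[0]; print(p,c['eye'],hsv[int(p[1]),int(p[0])])
print(rect(c,m,.036,tuple(map(float,p))))
go(.4905,.1644,.006,10)
```

```text
[273.44111706 201.36883189] [0.47764124 0.23224426 0.33819379] [ 21  21 174]
(array([485.44015503, 206.19801331]), 474.6997375488281, 219.9005126953125, 10.135732650756836)
t 1.525 tcp [0.4898 0.1664 0.1801] yaw 10.13 toolz [-7.e-04  5.e-04 -1.e+00] F [-0.3 -0.5  0.5] w 0.0916 q7 -0.09
  shift [ -2.2   0.5 174.1] turn 0.0022
```

View pics/w1.png

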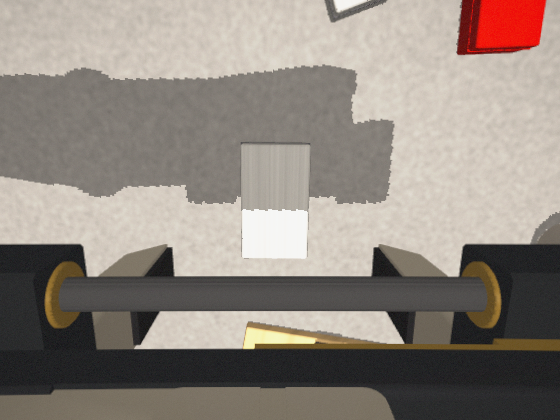

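The wrist view shows the large tin, half shaded, between (241,143), (309,144), (307,258) and (242,258). A red box is at the upper right.

Run:
```python
from h import *
c=ctrl.get_calibration('wrist')
P=plane(c,[(241,144),(310,144),(307.5,258),(242,258)],.036)[:,:2]*1000
print(P.round(1),P.mean(0).round(1),[np.linalg.norm(P[i]-P[i-1]).round(1) for i in range(4)])
print([np.degrees(np.arctan2(*(P[i]-P[j])[::-1])).round(1) for i,j in ((0,3),(1,2),(1,0))])
```

```text
[[456.  207.1]
 [511.2 217. ]
 [529.1 119.7]
 [472.3 109.5]] [492.1 163.3] [np.float64(99.0), np.float64(56.1), np.float64(99.0), np.float64(57.7)]
[np.float64(99.4), np.float64(100.4), np.float64(10.2)]
```

Request:
send_rows(
  increments=[
    [[-2.7,1,50],0,1],
    [[-2.7,1,100],0,1],
    [[-2.7,1,140],0,1],
    [[-2.7,1,162],0,1],
    [[-2.7,1,174],0,1],
    [[-2.7,1,174],0,1],
    [[-2.7,1,174],0,0.5],
    [[-2.7,1,174],0,0.3],
    [[-2.7,1,174],0,0.3],
    [[-2.7,1,174],0,0.3],
    [[-2.7,1,174],0,0.3],
  ],
  newtons=25,
)

```text
time_s: 2.9
tcp_pos: [0.4922, 0.1625, 0.0065]
ee_rot: [2.019, 2.406, 0.001]
ft_force: [-0.4, -0.1, 6.5]
width: 0.0577
finger_force: 25.0
```

Run:
```python
from h import *
go(.572,-.237,.165,0)
```

```text
t 2.9 tcp [0.4922 0.1625 0.0065] yaw 10.0 toolz [ 4.e-04  4.e-04 -1.e+00] F [-0.4 -0.1  6.5] w 0.0577 q7 0.06
  shift [-407.2    9.3 -158.6] turn 0.1745
```

Request:
send_rows(
  increments=[
    [[0,0,-40],0,0.3],
    [[0,0,-95],0,0.3],
    [[-20,1,-145],0.01,0.3],
    [[-70,2,-158],0.03,0.3],
    [[-125,3,-158],0.05,0.3],
    [[-180,4,-158],0.08,0.3],
    [[-235,5,-158],0.1,0.3],
    [[-290,7,-158],0.13,0.3],
    [[-345,8,-158],0.15,0.3],
    [[-390,9,-158],0.17,0.3],
    [[-407,9.3,-158],0.1745,0.3],
    [[-407,9.3,-158],0.1745,0.3],
  ],
)

```text
time_s: 4.4
tcp_pos: [0.5713, -0.2376, 0.1636]
ee_rot: [-2.223, -2.219, 0.001]
ft_force: [0.4, 0.3, -3.3]
width: 0.058
finger_force: 25.0
```

Run:
```python
from h import *
go(.572,-.238,.165,0)
c=ctrl.get_calibration('wrist'); im=ctrl.capture('wrist'); cv2.imwrite('pics/w2.png',im); ctrl.capture
c2=ctrl.get_calibration('top'); im=ctrl.capture('top'); cv2.imwrite('pics/t2.png',im)
```

```text
t 4.4 tcp [ 0.5713 -0.2376  0.1636] yaw -0.1 toolz [-0.0012  0.     -1.    ] F [ 0.4  0.3 -3.3] w 0.058 q7 0.58
  shift [-0.4  0.7 -1.4] turn -0.0018
```

View pics/w2.png

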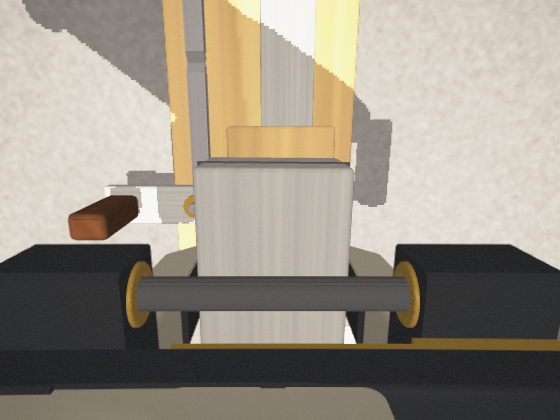

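The wrist view shows the held tin's far top edge near row 164 (columns 196–351). The platform's far edge is at row 126 (columns 227–334), the handle at (105,215) and the notch at (195,57).

Run:
```python
from h import *
c=ctrl.get_calibration('wrist'); go(.572,-.238,.165,0)
im=cv2.cvtColor(cv2.imread('pics/w2.png'),cv2.COLOR_BGR2GRAY)
print(im[118:172,250:300].mean(1).round().astype(int))
print(im[145,215:345].astype(int)); print(im[220,185:215],im[220,340:360])
for r in (162,164,166): print(r,plane(c,[(196,r),(351,r)],.193).round(4)[:,:2].tolist())
print(plane(c,[(227,126),(334,126)],.054).round(4).tolist(), plane(c,[(195,57)],.022).round(4))
```

```text
t 4.5 tcp [ 0.5718 -0.2349  0.1637] yaw 0.09 toolz [-0.001   0.0016 -1.    ] F [ 0.9  1.1 -1.9] w 0.0577 q7 0.58
  shift [-3.1  0.2 -1.3] turn 0.0016
[187 186 187 186 186 186 187 184 162 179 183 187 187 187 187 187 187 187
 187 187 187 187 187 187 187 187 187 187 187 187 187 188 187 187 188 187
 187 187 187 166 125 126 126 106  81 108 129 129 130 135 157 175 177 180]
[191 191 191 192 191 191 193 192 189 189 186 186 150 165 176 175 174 173
 172 171 171 170 172 171 176 178 177 179 180 180 182 181 179 180 179 178
 177 176 174 173 173 176 177 178 180 181 181 184 185 187 188 187 190 189
 190 192 193 191 192 192 190 188 188 188 191 192 192 196 195 198 197 199
 198 196 196 191 191 190 189 186 186 185 186 185 184 188 186 188 187 189
 190 189 192 191 193 194 191 193 190 188 188 191 192 191 190 189 188 187
 184 184 185 184 186 183 185 183 185 180 171 155 186 189 187 184 183 181
 178 180 181 180]
[185 187 187 185 186 186 185 185 205 247 140 165 170 177 183 183 177 177
 179 181 182 182 182 177 180 180 179 180 182 184] [191 192 189 189 186 184 187 183 177 170 168 171 219 220 221 221 221 221
 223 226]
162 [[0.5443, -0.1831], [0.5987, -0.183]]
164 [[0.5443, -0.1838], [0.5987, -0.1837]]
166 [[0.5443, -0.1845], [0.5988, -0.1844]]
[[0.5387, -0.1739, 0.054], [0.6148, -0.1738, 0.054]] [[ 0.5121 -0.1239  0.022 ]]
```

Request:
send_rows(
  increments=[
    [[0,0,0],0,0.3],
    [[0,0,0],0,0.3],
    [[0,0,0],0,0.3],
    [[0,0,0],0,0.3],
  ],
)

```text
time_s: 5.0
tcp_pos: [0.5719, -0.2366, 0.1643]
ee_rot: [2.221, 2.222, 0.0]
ft_force: [0.2, -0.1, -3.3]
width: 0.0582
finger_force: 25.0
```

```bash
cat >> h.py <<'E'
def shot(n,name):
    c=ctrl.get_calibration(n); im=ctrl.capture(n); cv2.imwrite(f'pics/{name}.png',im); return c,im
def jump(line):
    """sub-pixel index of every strong step in a grey profile"""
    g=np.diff(cv2.GaussianBlur(np.float32(line)[:,None],(1,3),0)[:,0]); return [(i+.5,int(g[i])) for i in range(1,len(g)-1) if abs(g[i])>8 and abs(g[i])>=max(abs(g[i-1]),abs(g[i+1]))]
E
python3 - <<'E'
from h import *
go(.572,-.238,.165,0)
c,im=shot('wrist','w3'); go(.572,-.238,.165,0)
g=cv2.cvtColor(im,cv2.COLOR_BGR2GRAY)
print([(r+110,v) for r,v in jump(g[110:180,250:300].mean(1))]); print([(k+190,v) for k,v in jump(g[138:148,190:360].mean(0))]); print([(k+170,v) for k,v in jump(g[200:220,170:370].mean(0))]); 
for r in (126,): print(plane(c,[(227,r),(334,r)],.054).round(4)[:,:2].tolist())
for r in (163,165): print(plane(c,[(196,r),(351,r)],.193).round(4)[:,:2].tolist())
E
```

```text
t 5.0 tcp [ 0.5719 -0.2366  0.1643] yaw 0.01 toolz [ 1.e-04  1.e-04 -1.e+00] F [ 0.2 -0.1 -3.3] w 0.0582 q7 0.58
  shift [-1.4  0.1 -0.7] turn 0.0003
t 5.05 tcp [ 0.5719 -0.2367  0.1643] yaw 0.01 toolz [ 1.e-04  1.e-04 -1.e+00] F [ 0.1  0.1 -3.4] w 0.0579 q7 0.58
  shift [-1.3  0.1 -0.7] turn 0.0001
[(157.5, -25), (160.5, -15), (163.5, 17), (167.5, 16)]
[(206.5, -24), (208.5, 31), (225.5, -13), (227.5, 8), (331.5, -8), (333.5, 10), (350.5, 9), (355.5, -20)]
[(182.5, -9), (194.5, 10), (352.5, 23)]
[[0.539, -0.1758], [0.6153, -0.1757]]
[[0.5444, -0.1852], [0.5991, -0.1851]]
[[0.5444, -0.1859], [0.5991, -0.1858]]
```

Request:
send_rows(
  increments=[
    [[-1.1,2.1,30],0,0.3],
    [[-1.1,2.1,65],0,0.3],
    [[-1.1,2.1,88],0,0.3],
    [[-1.1,2.1,97],0,0.3],
    [[-1.1,2.1,100],0,0.3],
    [[-1.1,2.1,102],0,0.3],
    [[-1.1,2.1,103.5],0,0.3],
    [[-1.1,2.1,103.5],0,0.3],
    [[-1.1,2.1,103.5],0,0.3],
  ],
)

```text
time_s: 6.18
tcp_pos: [0.5742, -0.238, 0.061]
ee_rot: [2.221, 2.221, 0.0]
ft_force: [0.6, 0.6, -3.1]
width: 0.0582
finger_force: 25.0
```

Run:
```python
from h import *
go(.574,-.2377,.165,0)
c,im=shot('wrist','w4'); c,im=shot('top','t4')
```

```text
t 6.175 tcp [ 0.5742 -0.238   0.061 ] yaw 0.0 toolz [ 5.e-04 -1.e-04 -1.e+00] F [ 0.6  0.6 -3.1] w 0.0582 q7 0.64
  shift [ 3.00e-01 -1.00e-01 -1.04e+02] turn 0.0
```

View pics/w4.png

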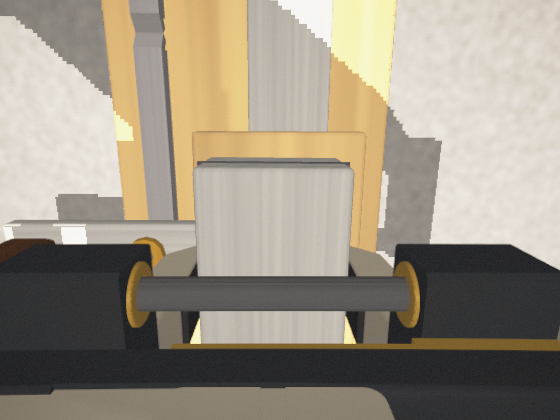

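The tin now hovers just over the platform. The platform's far edge is at row 133 (columns 193–364), and the tin's top edge is at row 164 (columns 196–351).

Run:
```python
from h import *
c=ctrl.get_calibration('wrist')
g=cv2.cvtColor(cv2.imread('pics/w4.png'),cv2.COLOR_BGR2GRAY)
print([(r+125,v) for r,v in jump(g[125:180,250:300].mean(1))]); print([(k+180,v) for k,v in jump(g[140:150,180:380].mean(0))]); print([(k+185,v) for k,v in jump(g[180:230,185:370].mean(0))])
for r in (132,133): print(plane(c,[(193,r),(364,r)],.054).round(4)[:,:2].tolist())
for r in (163.5,165): print(plane(c,[(195.5,r),(351.5,r)],.0905).round(4)[:,:2].tolist())
print("tin bottom edge",plane(c,[(250,157.5)],.0545),)
g=cv2.cvtColor(cv2.imread('pics/top0.png'),cv2.COLOR_BGR2GRAY)
print([(r+215,v) for r,v in jump(g[215:285,408:420].mean(1))],[(k+395,v) for k,v in jump(g[228:238,395:475].mean(0))])
```

```text
[(130.5, -10), (132.5, 13), (157.5, -27), (160.5, -16), (163.5, 17), (167.5, 17)]
[(191.5, -15)]
[(192.5, -9)]
[[0.5386, -0.1772], [0.6138, -0.1772]]
[[0.5386, -0.1777], [0.6138, -0.1776]]
[[0.5466, -0.1866], [0.6012, -0.1865]]
[[0.5466, -0.1871], [0.6013, -0.187]]
tin bottom edge [[ 0.56354388 -0.18827823  0.0545    ]]
[(216.5, 16), (221.5, -8), (224.5, 8), (279.5, -24)] [(400.5, -29), (404.5, 33), (470.5, -44)]
```

Request:
send_rows(
  increments=[
    [[0,1.8,0],0,0.3],
    [[0,1.8,0],0,0.3],
    [[0,1.8,0.8],0,0.3],
    [[0,1.8,1.2],0,0.3],
    [[0,1.8,1.2],0,0.8],
    [[0,1.8,1.2],0,1],
    [[0,1.8,1.2],0,1],
    [[0,1.8,-30],0,1],
    [[0,1.8,-80],0,1],
    [[0,1.8,-120],0,1],
    [[0,1.8,-140],0,1],
    [[0,1.8,-140],0,1],
  ],
)

```text
time_s: 7.78
tcp_pos: [0.5767, -0.2384, 0.2022]
ee_rot: [2.219, 2.22, 0.003]
ft_force: [-0.1, 0.3, -0.3]
width: 0.0923
finger_force: 0.0
```

Request:
send_rows(
  increments=[
    [[-50,0,0],0,1],
    [[-100,0,0],0,1],
    [[-110,0,0],0,1],
    [[-110,0,0],0,1],
    [[-110,0,0],0,1],
    [[-110,0,0],0,1],
  ],
)

```text
time_s: 8.52
tcp_pos: [0.5764, -0.3462, 0.2005]
ee_rot: [-2.219, -2.223, -0.001]
ft_force: [0.6, -0.1, -0.6]
width: 0.0919
finger_force: 0.0
```

Run:
```python
from h import *
go(.5145,.364,.18,30)
c,im=shot('wrist','w5'); np.save('pics/w5c.npy',c,allow_pickle=True); print(c['eye'])
go(.5145,.364,.18,30)
```

```text
t 8.525 tcp [ 0.5764 -0.3462  0.2005] yaw 0.12 toolz [ 0.     0.001 -1.   ] F [ 0.6 -0.1 -0.6] w 0.0919 q7 0.73
  shift [710.3 -60.4  21.2] turn -0.5215
[ 0.57565074 -0.27908414  0.35870027]
t 8.575 tcp [ 0.5763 -0.3465  0.2007] yaw 0.1 toolz [ 2.e-04  7.e-04 -1.e+00] F [-0.7  0.1  1.4] w 0.0914 q7 0.73
  shift [710.6 -60.5  21.1] turn -0.5218
```

View pics/w5.png

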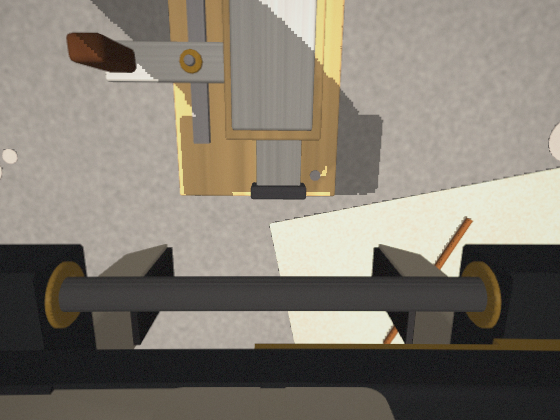

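The large tin sits on the platform: tin columns 231–313 with its near edge at row 129, platform columns 225–322 with its near edge at row 139.

Run:
```python
from h import *
c=np.load('pics/w5c.npy',allow_pickle=True).item()
g=cv2.cvtColor(cv2.imread('pics/w5.png'),cv2.COLOR_BGR2GRAY)
for r in (60,85,110): print(r,[(k+215,v) for k,v in jump(g[r-6:r+6,215:330].mean(0))])
print([(r+115,v) for r,v in jump(g[115:150,270:300].mean(1))],[(r+115,v) for r,v in jump(g[115:150,236:254].mean(1))])
for r in (60,110): print(plane(c,[(223.5,r),(321.5,r)],.054)[:,0].round(4),plane(c,[(231,r),(314,r)],.09)[:,0].round(4))
print(plane(c,[(270,138.5)],.054),plane(c,[(270,129.5)],.09))
```

```text
60 [(222.5, -8), (231.5, 9), (312.5, -9), (314.5, 18), (319.5, 9), (321.5, -11), (323.5, 15)]
85 [(232.5, 8), (311.5, -11)]
110 [(224.5, -8), (232.5, 9), (310.5, -9), (321.5, 9)]
[(128.5, -13), (130.5, 13), (140.5, 10)] [(127.5, -12), (130.5, 10), (137.5, -9), (139.5, 12)]
[0.5378 0.6136] [0.5474 0.604 ]
[0.5366 0.615 ] [0.5465 0.605 ]
[[ 0.57379565 -0.295924    0.054     ]] [[ 0.57400764 -0.28762215  0.09      ]]
```

The tin is centred to within about 0.5 mm in x and 1 mm in y. Next is the small tin.

Request:
send_rows(
  increments=[
    [[60,-5,0],-0.04,1],
    [[120,-10,0],-0.09,1],
    [[180,-15,0],-0.13,1],
    [[240,-20,0],-0.18,1],
    [[300,-26,2],-0.22,1],
    [[360,-31,5],-0.27,1],
    [[420,-36,8],-0.31,1],
    [[480,-41,11],-0.36,1],
    [[540,-46,14],-0.4,1],
    [[600,-51,17],-0.45,1],
    [[660,-56,20],-0.49,1],
    [[710.5,-60.4,21],-0.5218,1],
  ],
)

```text
time_s: 10.07
tcp_pos: [0.5141, 0.3658, 0.1798]
ee_rot: [-1.568, -2.722, -0.001]
ft_force: [0.6, -1.2, -0.3]
width: 0.0917
finger_force: 0.0
```

Request:
send_rows(
  increments=[
    [[0,0,0],0,1],
    [[0,0,0],0,1],
    [[0,0,0],0,1],
    [[0,0,0],0,1],
    [[0,0,0],0,1],
    [[0,0,0],0,1],
  ],
)

```text
time_s: 10.82
tcp_pos: [0.5155, 0.3623, 0.1798]
ee_rot: [-1.574, -2.719, -0.0]
ft_force: [-0.2, -0.3, -0.7]
width: 0.0916
finger_force: 0.0
```

Run:
```python
from h import *
go(.5145,.365,.007,30)
c,im=shot('wrist','w6'); g=cv2.cvtColor(im,cv2.COLOR_BGR2GRAY); hsv=cv2.cvtColor(im,cv2.COLOR_BGR2HSV)
p=project(c,(.5145,.365,.032))[0]; print(p)
np.save('pics/w6c.npy',c,allow_pickle=True)
u,v=map(int,p)
print([(k+u-80,w) for k,w in jump(g[v-8:v+8,u-80:u+80].mean(0))]); print([(k+v-100,w) for k,w in jump(g[v-100:v+100,u-8:u+8].mean(1))])
```

```text
t 10.825 tcp [0.5155 0.3623 0.1798] yaw 29.87 toolz [ 0.e+00  1.e-04 -1.e+00] F [-0.2 -0.3 -0.7] w 0.0916 q7 -0.03
  shift [  2.8   0.4 172.8] turn -0.0022
[273.24674807 195.13744081]
[(194.5, -11), (242.5, 15), (297.5, -14)]
[(150.5, -10), (153.5, 21), (213.5, 35), (241.5, -26), (275.5, -51)]
```

View pics/w6.png

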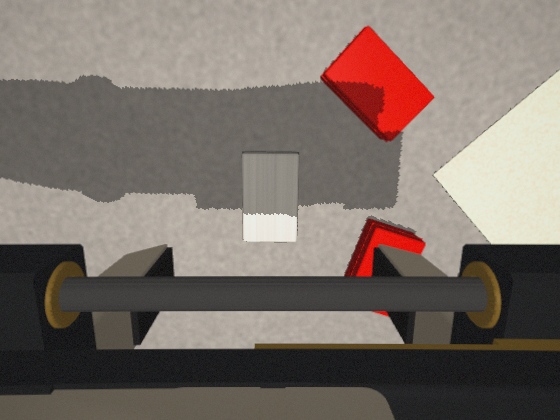

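The small tin spans columns 242–298 and rows 153–241. A red look-alike at (385,262) is close to where the right finger will go, so I'll check the clearance.

Run:
```python
from h import *
c=np.load('pics/w6c.npy',allow_pickle=True).item()
P=plane(c,[(242,153),(299,153),(297.5,241.5),(243,241.5)],.032)[:,:2]*1000
print(P.round(1).tolist(),P.mean(0).round(1),[np.linalg.norm(P[i]-P[i-1]).round(1) for i in range(4)])
print([np.degrees(np.arctan2(*(P[i]-P[j])[::-1])).round(1) for i,j in ((0,3),(1,2),(1,0))])
C=np.append(P.mean(0)/1000,0); s=ctrl.get_state(); r=R.from_rotvec(s['ee_rot'])
for q,z in (((345,277),0.),((352,272),.03),((369,218),.032),((425,243),.032)): print(q,(r.inv().apply(plane(c,[q],z)[0]-C)*1000).round(1)[:2])
ct=ctrl.get_calibration('top'); hs=cv2.cvtColor(cv2.imread('pics/top0.png'),cv2.COLOR_BGR2HSV)
m=cv2.inRange(hs,(0,150,60),(6,255,255))
k=min(cv2.findContours(m,0,2)[0],key=lambda k:abs(cv2.pointPolygonTest(k,(172.,212.),True)) if cv2.contourArea(k)>100 else 1e9)
Q=plane(ct,cv2.boxPoints(cv2.minAreaRect(k)),.032); print((r.inv().apply(Q-C)*1000).round(1)[:,:2].tolist())
go(*(P.mean(0)/1000),.007,30)
```

```text
[[474.3, 383.0], [515.2, 406.5], [553.9, 339.5], [512.2, 315.5]] [513.9 361.1] [np.float64(77.4), np.float64(47.2), np.float64(77.4), np.float64(48.0)]
[np.float64(119.4), np.float64(120.0), np.float64(29.9)]
(345, 277) [-87.1  74.2]
(352, 272) [-68.4  73.9]
(369, 218) [-17.1  85.4]
(425, 243) [-39.9 135.9]
[[-39.5, 137.3], [-117.0, 110.6], [-101.8, 63.3], [-24.7, 89.8]]
t 10.875 tcp [0.5155 0.3625 0.1798] yaw 29.88 toolz [ 0.e+00  2.e-04 -1.e+00] F [0.1 0.4 1. ] w 0.0916 q7 -0.03
  shift [ -0.4  -2.  172.8] turn -0.0021
```

Request:
send_rows(
  increments=[
    [[-0.4,-2,50],0,0.85],
    [[-0.4,-2,100],0,0.85],
    [[-0.4,-2,140],0,0.85],
    [[-0.4,-2,162],0,0.85],
    [[-0.4,-2,173],0,0.85],
    [[-0.4,-2,173],0,0.85],
    [[-0.4,-2,173],0,0.5],
    [[-0.4,-2,173],0,0.3],
    [[-0.4,-2,173],0,0.3],
    [[-0.4,-2,173],0,0.3],
    [[-0.4,-2,173],0,0.3],
    [[-0.4,-2,173],0,0.3],
  ],
  newtons=20,
)

```text
time_s: 12.38
tcp_pos: [0.514, 0.3613, 0.0072]
ee_rot: [1.573, 2.719, 0.001]
ft_force: [-1.3, -0.7, 6.0]
width: 0.0475
finger_force: 20.0
```

Run:
```python
from h import *
go(.576,-.237,.20,0)
```

```text
t 12.375 tcp [0.514  0.3613 0.0072] yaw 29.89 toolz [ 3.e-04  4.e-04 -1.e+00] F [-1.3 -0.7  6. ] w 0.0475 q7 0.03
  shift [-549.6 -244.4 -193. ] turn 0.5217
```

Request:
send_rows(
  increments=[
    [[0,0,-40],0,0.3],
    [[0,0,-95],0,0.3],
    [[-10,-5,-150],0.02,0.3],
    [[-50,-22,-185],0.06,0.3],
    [[-105,-46,-193],0.1,0.3],
    [[-160,-71,-193],0.15,0.3],
    [[-215,-95,-193],0.2,0.3],
    [[-270,-120,-193],0.25,0.3],
    [[-325,-144,-193],0.3,0.3],
    [[-380,-169,-193],0.36,0.3],
    [[-435,-193,-193],0.42,0.3],
    [[-480,-213,-193],0.46,0.3],
  ],
)

```text
time_s: 13.88
tcp_pos: [0.568, -0.1636, 0.1995]
ee_rot: [-2.155, -2.286, 0.001]
ft_force: [0.3, 1.2, -2.8]
width: 0.048
finger_force: 20.0
```

Run:
```python
from h import *
go(.576,-.237,.20,0)
```

```text
t 13.875 tcp [ 0.568  -0.1636  0.1995] yaw 3.38 toolz [-5.e-04 -3.e-04 -1.e+00] F [ 0.3  1.2 -2.8] w 0.048 q7 0.49
  shift [-73.7   3.7  -0.5] turn 0.059
```

Request:
send_rows(
  increments=[
    [[-35,2,0],0.03,0.3],
    [[-65,3,0],0.06,0.3],
    [[-73.5,3.7,0],0.06,0.3],
    [[-73.5,3.7,30],0.06,0.3],
    [[-73.5,3.7,60],0.06,0.3],
    [[-73.5,3.7,80],0.06,0.3],
    [[-73.5,3.7,92],0.06,0.3],
    [[-73.5,3.7,96],0.06,0.3],
    [[-73.5,3.7,96],0.06,0.3],
    [[-73.5,3.7,96],0.06,0.3],
    [[-73.5,3.7,96],0.06,0.3],
  ],
)

```text
time_s: 15.25
tcp_pos: [0.5771, -0.2343, 0.1043]
ee_rot: [2.219, 2.223, 0.001]
ft_force: [0.2, -0.5, -1.7]
width: 0.0483
finger_force: 20.0
```

Run:
```python
from h import *
go(.576,-.237,.098,0)
c,im=shot('wrist','w7'); np.save('pics/w7c.npy',c,allow_pickle=True); g=cv2.cvtColor(im,cv2.COLOR_BGR2GRAY)
print([(r+100,v) for r,v in jump(g[100:200,255:295].mean(1))]); print([(k+160,v) for k,v in jump(g[200:225,160:400].mean(0))]); print([(k+160,v) for k,v in jump(g[160:170,160:400].mean(0))])
```

```text
t 15.25 tcp [ 0.5771 -0.2343  0.1043] yaw 0.1 toolz [ 1.e-03 -2.e-04 -1.e+00] F [ 0.2 -0.5 -1.7] w 0.0483 q7 0.62
  shift [-2.7 -1.1  6.3] turn 0.0018
[(134.5, -9), (136.5, 11), (155.5, -31), (159.5, 14), (163.5, 19), (183.5, -26), (189.5, -27), (191.5, 27), (197.5, 16)]
[(189.5, 10), (205.5, -8), (209.5, -8), (211.5, 9), (333.5, -10), (338.5, 8), (356.5, -8)]
[(162.5, -13), (183.5, -28), (187.5, 36), (203.5, -11), (329.5, 12), (338.5, -8), (340.5, 10), (359.5, 15), (371.5, -30)]
```

View pics/w7.png

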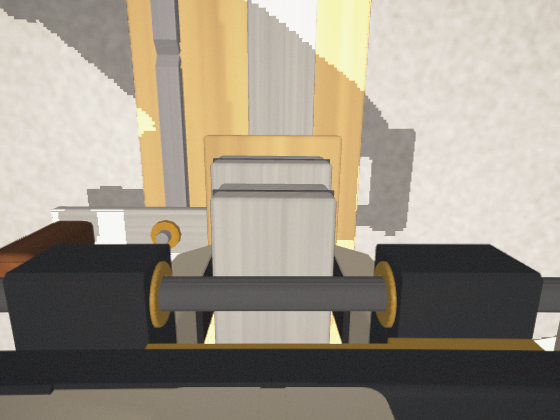

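The held small tin has its top edge at row 192 (columns 213–334). The large tin is below it, with its edge at row 161 (columns 212–332), and the platform edge is at row 136.

Run:
```python
from h import *
c=np.load('pics/w7c.npy',allow_pickle=True).item()
g=cv2.cvtColor(cv2.imread('pics/w7.png'),cv2.COLOR_BGR2GRAY)
print('large',g[172,205:220],g[172,325:345]); print('small',g[205,205:222],g[205,325:345])
print('plat',plane(c,[(204.5,145),(340,145),(270,135.5)],.054).round(4)[:,:2].tolist())
print('large',plane(c,[(211.5,175),(331.5,175),(270,159.5),(270,163)],.09).round(4)[:,:2].tolist())
print('small',plane(c,[(212.5,205),(334,205),(270,190.5),(270,194)],.129).round(4)[:,:2].tolist())
```

```text
large [157 170 179 183 182 161 170 176 184 193 187 185 186 189 193] [195 195 193 194 182 173 151 189 191 194 193 192 189 181 174 176 191 196
 190 189]
small [195 161 169 175 183 150 171 178 186 197 195 198 197 199 196 195 193] [189 191 190 191 190 191 192 191 182 172 162 152 173 161 192 195 189 188
 187 185]
plat [[0.5384, -0.1825], [0.6144, -0.1823], [0.5751, -0.1772]]
large [[0.5476, -0.1938], [0.6044, -0.1937], [0.5753, -0.1864], [0.5753, -0.1881]]
small [[0.554, -0.1991], [0.5995, -0.199], [0.5755, -0.1935], [0.5755, -0.1948]]
```

Request:
send_rows(
  increments=[
    [[-3.8,-1,0],0.002,0.3],
    [[-3.8,-1,0],0.002,0.3],
    [[-3.8,-1,0],0.002,0.3],
    [[-3.8,-1,3],0.002,0.3],
    [[-3.8,-1,5],0.002,0.3],
    [[-3.8,-1,5],0.002,0.3],
    [[-3.8,-1,5],0.002,0.3],
  ],
)

```text
time_s: 16.18
tcp_pos: [0.5757, -0.238, 0.0987]
ee_rot: [2.222, 2.221, 0.0]
ft_force: [-0.5, 0.1, -2.9]
width: 0.0474
finger_force: 20.0
```

Run:
```python
from h import *
go(.576,-.238,.0972,0)
c,im=shot('wrist','w8'); g=cv2.cvtColor(im,cv2.COLOR_BGR2GRAY); go(.576,-.238,.0972,0)
print([(r+100,v) for r,v in jump(g[100:200,255:295].mean(1))])
for r in (174,180): print(r,g[r,200:220],g[r,325:345])
print(205,g[205,205:222],g[205,325:345])
for r in (153,155.5,158,160,162,164): print(r,plane(c,[(270,r)],.09).round(4)[0,1])
for r in (190.5,194): print(r,plane(c,[(270,r)],.1243).round(4)[0,1])
```

```text
t 16.175 tcp [ 0.5757 -0.238   0.0987] yaw -0.01 toolz [ 0.  0. -1.] F [-0.5  0.1 -2.9] w 0.0474 q7 0.63
  shift [-0.   0.3  1.5] turn -0.0001
t 16.225 tcp [ 0.5757 -0.238   0.0987] yaw -0.01 toolz [ 0. -0. -1.] F [ 0.  -0.  -2.4] w 0.0476 q7 0.63
  shift [0.  0.3 1.5] turn -0.0002
[(130.5, 9), (149.5, -31), (153.5, 17), (156.5, 19), (183.5, -26), (189.5, -26), (191.5, 27), (197.5, 16)]
174 [197 198 197 198 193 160 171 174 183 183 180 152 174 178 188 192 189 186
 186 191] [195 196 201 203 197 195 196 196 189 178 171 156 187 191 192 191 191 183
 176 177]
180 [198 198 198 197 198 191 164 173 182 183 180 148 173 176 185 192 189 187
 187 188] [194 200 204 201 201 195 193 194 183 177 164 171 191 191 191 193 188 180
 166 191]
205 [137 140 161 172 180 152 171 178 187 196 197 196 198 196 196 194 195] [189 193 192 193 189 190 191 191 182 173 164 156 190 191 191 187 178 156
 193 192]
153 -0.1865
155.5 -0.1877
158 -0.1888
160 -0.1897
162 -0.1906
164 -0.1915
190.5 -0.197
194 -0.1983
```

Aligned within about 0.5 mm, so I'll set it down and release.

Request:
send_rows(
  increments=[
    [[0,0.2,1],0,0.3],
    [[0,0.2,1.8],0,0.3],
    [[0,0.2,1.8],0,0.3],
    [[0,0.2,1.8],0,0.8],
    [[0,0.2,1.8],0,1],
    [[0,0.2,1.8],0,1],
    [[0,0.2,-20],0,1],
    [[0,0.2,-60],0,1],
    [[0,0.2,-110],0,1],
    [[0,0.2,-120],0,1],
  ],
)

```text
time_s: 17.48
tcp_pos: [0.5774, -0.2391, 0.2223]
ee_rot: [2.218, 2.217, 0.004]
ft_force: [-0.1, 1.1, -0.2]
width: 0.0917
finger_force: 0.0
```

Request:
send_rows(
  increments=[
    [[-60,0,0],0,1],
    [[-110,0,0],0,1],
    [[-110,0,0],0,1],
    [[-110,0,0],0,1],
    [[-110,0,0],0,1],
    [[-110,0,0],0,1],
  ],
)

```text
time_s: 18.23
tcp_pos: [0.5763, -0.3467, 0.2186]
ee_rot: [-2.219, -2.223, -0.001]
ft_force: [-0.2, -0.5, -0.9]
width: 0.0916
finger_force: 0.0
```

Run:
```python
from h import *
go(.4555,-.237,.20,90)
c,im=shot('wrist','w9'); np.save('pics/w9c.npy',c,allow_pickle=True)
c,t=shot('top','t9')
cv2.imwrite('pics/c9.png',np.vstack([cv2.resize(im[:220,60:360],None,fx=1.5,fy=1.5),cv2.resize(t[215:310,350:500],(450,285),interpolation=cv2.INTER_CUBIC)])[:600])
```

```text
t 18.225 tcp [ 0.5763 -0.3467  0.2186] yaw 0.09 toolz [ 0.e+00  7.e-04 -1.e+00] F [-0.2 -0.5 -0.9] w 0.0916 q7 0.73
  shift [ 109.8 -120.7   18.7] turn -1.5692
```

View pics/c9.png

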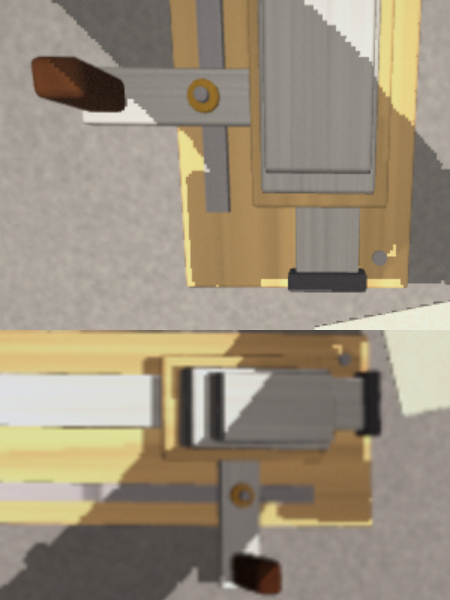

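The stack sits square and centred in both views. In the crop, the wooden handle is at (80,83) and the pin at (202,95). Next I'll position over the handle.

Request:
send_rows(
  increments=[
    [[20,-20,0],-0.15,1],
    [[45,-45,5],-0.3,1],
    [[70,-75,10],-0.48,1],
    [[95,-105,15],-0.66,1],
    [[109.8,-120.7,18],-0.84,1],
    [[109.8,-120.7,18],-1.02,1],
    [[109.8,-120.7,18],-1.2,1],
    [[109.8,-120.7,18],-1.38,1],
    [[109.8,-120.7,18],-1.569,1],
    [[109.8,-120.7,18],-1.569,1],
    [[109.8,-120.7,18],-1.569,1],
    [[109.8,-120.7,18],-1.569,1],
  ],
)

```text
time_s: 19.82
tcp_pos: [0.4552, -0.2381, 0.2007]
ee_rot: [0.007, 3.142, 0.0]
ft_force: [-0.4, -0.1, 0.4]
width: 0.0917
finger_force: 0.0
```

Run:
```python
from h import *
c=np.load('pics/w9c.npy',allow_pickle=True).item()
print('pin',plane(c,[(194.7,63.5)],.055), 'arm edges/plat', plane(c,[(215,45),(215,83)],.046),plane(c,[(270,137)],.054))
go(.4562,-.237,.063,90)
```

```text
pin [[ 0.5120967  -0.23754473  0.055     ]] arm edges/plat [[ 0.52793697 -0.22201447  0.046     ]
 [ 0.52674827 -0.25170509  0.046     ]] [[ 0.57371314 -0.29618654  0.054     ]]
t 19.825 tcp [ 0.4552 -0.2381  0.2007] yaw 89.75 toolz [ 0.  0. -1.] F [-0.4 -0.1  0.4] w 0.0917 q7 2.02
  shift [ -1.    1.1 137.7] turn -0.0043
```

Request:
send_rows(
  increments=[
    [[-1,1.1,40],-0.004,1],
    [[-1,1.1,80],-0.004,1],
    [[-1,1.1,115],-0.004,1],
    [[-1,1.1,132],-0.004,1],
    [[-1,1.1,137.5],-0.004,1],
    [[-1,1.1,137.5],-0.004,0.5],
    [[-1,1.1,137.5],-0.004,0.2],
    [[-1,1.1,137.5],-0.004,0.1],
    [[-1,1.1,137.5],-0.004,0.1],
    [[-1,1.1,137.5],-0.004,0.1],
    [[-1,1.1,137.5],-0.004,0.1],
    [[-1,1.1,137.5],-0.004,0.1],
  ],
  newtons=30,
)

```text
time_s: 21.32
tcp_pos: [0.4562, -0.2371, 0.0632]
ee_rot: [0.003, -3.142, -0.0]
ft_force: [-0.6, -0.7, -0.1]
width: 0.026
finger_force: 0.0
```

Run:
```python
from h import *
go(.4562,-.14,.063,90)
```

```text
t 21.325 tcp [ 0.4562 -0.2371  0.0632] yaw 90.11 toolz [-1.e-04  0.e+00 -1.e+00] F [-0.6 -0.7 -0.1] w 0.026 q7 2.08
  shift [-0.2 97.1  0.2] turn 0.002
```

Still closing.

Request:
send_rows(
  increments=[
    [[0,0,0],0,0.1],
    [[0,0,0],0,0.05],
    [[0,0,0],0,0.05],
    [[0,0,0],0,0.05],
  ],
  newtons=30,
)

```text
time_s: 21.82
tcp_pos: [0.4562, -0.237, 0.0632]
ee_rot: [0.003, -3.142, -0.0]
ft_force: [-0.7, -0.0, 0.3]
width: 0.0176
finger_force: 30.0
```

Request:
send_rows(
  increments=[
    [[0,1,0],0,0.05],
    [[0,4,0],0,0.05],
    [[0,9,0],0,0.05],
    [[0,17,0],0,0.05],
    [[0,27,0],0,0.05],
    [[0,37,0],0,0.05],
    [[0,47,0],0,0.05],
    [[0,57,0],0,0.05],
    [[0,66,0],0,0.05],
    [[0,73,0],0,0.05],
    [[0,78,0],0,0.05],
    [[0,80,0],0,0.05],
  ],
)

```text
time_s: 23.32
tcp_pos: [0.4564, -0.1565, 0.0633]
ee_rot: [-0.004, 3.141, 0.0]
ft_force: [2.5, -1.7, -5.3]
width: 0.0181
finger_force: 30.0
```

Request:
send_rows(
  increments=[
    [[0,2,0],0,0.05],
    [[0,4,0],0,0.05],
    [[0,6,0],0,0.05],
    [[0,8,0],0,0.05],
    [[0,10,0],0,0.05],
    [[0,12,0],0,0.05],
    [[0,13,0],0,0.05],
    [[0,14,0],0,0.05],
    [[0,15,0],0,0.05],
    [[0,15,0],0,0.05],
  ],
)

```text
time_s: 24.58
tcp_pos: [0.4565, -0.142, 0.0633]
ee_rot: [-0.003, 3.141, 0.0]
ft_force: [4.6, -1.1, -6.3]
width: 0.0176
finger_force: 30.0
```

Run:
```python
from h import *
go(.4562,-.1295,.063,90)
c,im=shot('wrist','w10'); c,im=shot('top','t10')
cv2.imwrite('pics/c10.png',cv2.resize(im[205:310,300:485],None,fx=4,fy=4,interpolation=cv2.INTER_CUBIC))
```

```text
t 24.575 tcp [ 0.4565 -0.142   0.0633] yaw 90.12 toolz [ 7.e-04  1.e-04 -1.e+00] F [ 4.6 -1.1 -6.3] w 0.0176 q7 1.9
  shift [ 0.2 12.5  0.3] turn 0.0021
```

View pics/c10.png

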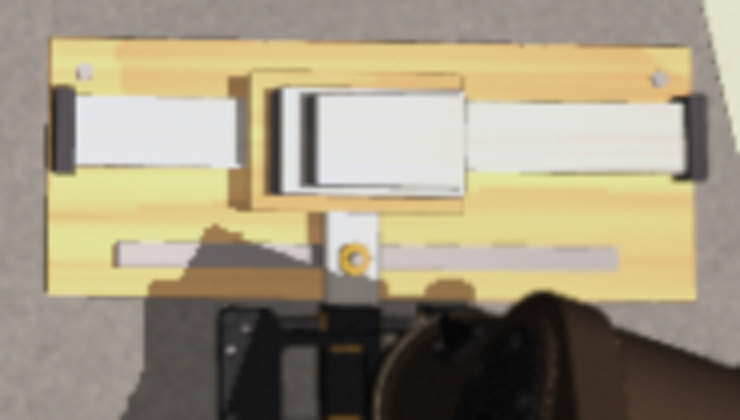

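Carriage moved with the column still in line (pin at crop (355,260)), and the notch is about 12 mm ahead. I'll creep forward and feel for it.

Request:
send_rows(
  increments=[
    [[0,1,0],0,0.05],
    [[0,2,0],0,0.05],
    [[0,3,0],0,0.05],
    [[0,4,0],0,0.05],
    [[0,5,0],0,0.05],
    [[0,5,0],0,0.05],
  ],
)

```text
time_s: 25.42
tcp_pos: [0.4565, -0.1364, 0.0633]
ee_rot: [-0.004, 3.141, 0.001]
ft_force: [4.6, 1.1, -7.0]
width: 0.0181
finger_force: 30.0
```

Request:
send_rows(
  increments=[
    [[0,1,0],0,0.05],
    [[0,2,0],0,0.05],
    [[0,2,0],0,0.05],
  ],
)

```text
time_s: 25.8
tcp_pos: [0.4564, -0.1337, 0.0632]
ee_rot: [-0.005, 3.141, 0.002]
ft_force: [5.2, 3.0, -5.2]
width: 0.0177
finger_force: 30.0
```

Request:
send_rows(
  increments=[
    [[0,1,0],0,0.05],
    [[0,1,0],0,0.05],
  ],
)

```text
time_s: 26.05
tcp_pos: [0.4565, -0.1325, 0.0632]
ee_rot: [-0.005, 3.141, 0.002]
ft_force: [5.5, 3.4, -6.6]
width: 0.0178
finger_force: 30.0
```

Request:
send_rows(
  increments=[
    [[0,1,0],0,0.05],
    [[0,1,0],0,0.05],
  ],
)

```text
time_s: 26.3
tcp_pos: [0.4565, -0.1315, 0.0632]
ee_rot: [-0.005, 3.141, 0.002]
ft_force: [4.8, 3.1, -6.0]
width: 0.0179
finger_force: 30.0
```

Request:
send_rows(
  increments=[
    [[0,1,0],0,0.05],
    [[0,1,0],0,0.05],
  ],
)

```text
time_s: 26.55
tcp_pos: [0.4565, -0.1306, 0.0632]
ee_rot: [-0.005, 3.141, 0.002]
ft_force: [5.1, 3.2, -5.9]
width: 0.0177
finger_force: 30.0
```

Request:
send_rows(
  increments=[
    [[0,1,0],0,0.05],
    [[0,1,0],0,0.05],
  ],
)

```text
time_s: 26.8
tcp_pos: [0.4565, -0.1302, 0.0633]
ee_rot: [-0.004, 3.141, 0.001]
ft_force: [5.3, 0.7, -6.8]
width: 0.0179
finger_force: 30.0
```

Request:
send_rows(
  increments=[
    [[0,0.7,0],0,0.05],
    [[0,0.7,0],0,0.05],
  ],
)

```text
time_s: 27.05
tcp_pos: [0.4565, -0.1301, 0.0633]
ee_rot: [-0.004, 3.141, 0.0]
ft_force: [5.0, -1.1, -7.2]
width: 0.018
finger_force: 30.0
```

Request:
send_rows(
  increments=[
    [[0,1,0],0,0.05],
    [[0,1,0],0,0.05],
  ],
)

```text
time_s: 27.3
tcp_pos: [0.4564, -0.1298, 0.0632]
ee_rot: [-0.003, 3.141, -0.001]
ft_force: [5.3, -3.5, -8.1]
width: 0.0174
finger_force: 30.0
```

Request:
send_rows(
  increments=[
    [[0,-1.3,0],0,0.05],
    [[0,-1.3,0],0,0.05],
    [[0,-1.3,0],0,0.05],
    [[0,-1.3,0],0,0.05],
  ],
)

```text
time_s: 27.8
tcp_pos: [0.4565, -0.1301, 0.0632]
ee_rot: [-0.004, 3.141, 0.001]
ft_force: [5.1, -0.4, -7.0]
width: 0.0178
finger_force: 30.0
```

Run:
```python
from h import *
go(.4562,-.1301,.063,90)
c,im=shot('top','t11')
s,sc=shot('scene','s11')
a=cv2.resize(im[205:310,300:485],None,fx=3,fy=3,interpolation=cv2.INTER_CUBIC); b=cv2.resize(sc[140:225,100:285],None,fx=3,fy=3,interpolation=cv2.INTER_CUBIC)
cv2.imwrite('pics/c11.png',np.vstack([a,b]))
a0=cv2.imread('pics/top0.png'); d=cv2.absdiff(a0,im).max(2)
for n,(u,v) in dict(bottle=(326,157),cup=(256,152),box=(182,163)).items(): print(n,d[v-22:v+22,u-30:u+30].mean().round(1),d[v-22:v+22,u-30:u+30].max())
```

```text
t 27.8 tcp [ 0.4565 -0.1301  0.0632] yaw 90.15 toolz [ 6.e-04  6.e-04 -1.e+00] F [ 5.1 -0.4 -7. ] w 0.0178 q7 1.87
  shift [ 0.3 -0.   0.2] turn 0.0026
bottle 13.2 18
cup 15.1 20
box 7.9 19
```

View pics/c11.png

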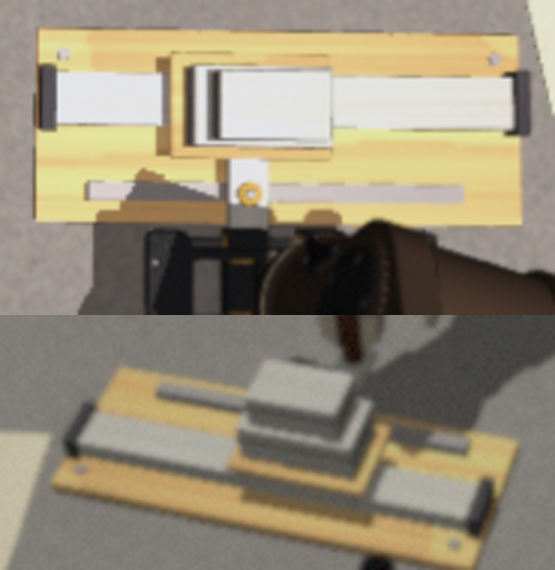

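The column stands square in both views: tins at crop (265,105) from above and (305,415) from the side. The ball is seated, because pushing against it raised the force without moving the carriage. The bystanders haven't moved.

```bash
python3 -c "
from station import ctrl
print(ctrl.job_done())"
```

```text
the job is handed in; nothing more can be done
None
```

I stacked the two tins in the middle of the platform, slid the carriage until I felt the ball drop into the notch, and handed the job in with the handle still gripped, after about 28 s of the 72 s allowed.

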